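# Stack the parts cups in the clamp dock and lock the cam

### The arm

A 6-joint arm with a two-finger parallel gripper is mounted at the origin on the work surface. World frame = base frame: x ahead of the robot, y to its left, z up, the work surface at z = 0. Lengths are in mm, angles in degrees, forces in N, time in s.
With the tool pointing down it reaches from about 350 to 850 mm from the base axis. Payload 8.1 kg.
Tool frame: the origin (TCP) lies on the centre line of the jaws, within the pads' length; the fingertips stand 19 mm ahead of it and the grasp point (between the pads) is the TCP (r.tip_reach is the z of the fingertips in the tool frame, in mm); z points along the fingers, y is the line along which they close (so a half turn about z gives the same grasp; the last joint's range is limited). The gripper opens to 85 mm and grips with 20 to 120 N. Pads are 22 mm wide; open, the fingers measure 114 mm over their backs; the gripper's body (76 mm by 85 mm) begins 54 mm behind the grasp point. The pads swing forward as they close: fully open they stand 13 mm farther back than shut.
Start: joints at [-80.925, 7.471, 85.268, -0, 87.261, -4.893], TCP at [144.855, -582.256, 250.292] pointing down, gripper open.
Joint ranges: [-169.43, 169.43], [-51.17, 129.36], [1.28, 143.12], [-76.62, 256.62], [0, 156.53], [-152.29, 152.29]. Speed limits (degrees/s): [136.94, 136.94, 159.86, 180, 180, 180].

### API

Orientations are given as [roll, pitch, yaw] about the fixed x, y, z axes, in that order (R = Rz(yaw) Ry(pitch) Rx(roll)).
In Python, from bench import r gives the robot as it stands. The module is installed in compiled form; this text tells all that it offers.
- The arm moves only by the shell command python3 -m handwheel 'ROWS' [FORCE]. ROWS is JSON, a list of rows, each a list of 7 numbers: the shift along the tool's x, y, z in m, then the turn, a rotation vector about the tool's x, y, z in degrees, then the finger opening in m, from 0 to 0.0854. In form: [[tx, ty, tz, ax, ay, az, claw], ...]. A call has 1 to 8 rows; each row shifts and turns the commanded pose from where the row before left it, along the tool's axes as they then stand; what a row does not reach is not made up. A row lasts 1/12 s, in which the tool goes at most 41.7 mm and 7.16 degrees, less where a joint would pass 70% of its speed; a pose out of reach is approached as far as the arm can. A call with a gripper value outside its range is refused whole. The fingers move at their own pace and stop on an object; FORCE is the grip in N (left out, the last holds). Time passes only in rows, so rows that do not move let the fingers close. It gives the time, the measured TCP pose, the force, the opening and the grip force at its end, in the units of the state.
- r.sense(): the state, without advancing time (a new reading comes with each control period).
- r.snapshot(name): name is "scene" or "top"; returns (picture, depth): 480x640x3 uint8, blue, green, red; 480x640 float32, mm along the optical axis (not along the pixel's ray), 0 where there is no reading.
- r.calibration(name): a dict with "vfov" (degrees; the focal length in pixels is half the picture's height over the tangent of half this angle, whatever the lens; pixels are square), "cx", "cy" (the principal point, pixels), "rvec" (rotation vector, rad) and "tvec" (3), from world to camera coordinates, as OpenCV has them. Camera axes: x right, y down, z forward; pixel columns grow to the right and rows downward; lengths in mm; the calibration is good to about 2 mm. A picture is of the moment at which its call begins. calibration takes no time and is no camera call.
- r.hand_in(): hands the job in; it is judged then, once.
The state is a dict: "time": time; "joint_pos": joint angles; "qd": joint speeds; "joint_efforts": joint torques, N m; "tool_pos": TCP position; "tcp_rot": TCP orientation; "ft_force": force on the tool from outside, world axes, zero at the start; "wrist_torque": the same for the moment, N m; "finger_gap": finger opening in mm; "grip_force": force on a finger pad.
Only numpy, scipy, OpenCV 4.12 (cv2) and the standard library are available. Lean on these libraries where they do the work, as an engineer would, in place of code of your own. Each camera call takes 0.05 s, during which the arm holds its last target. There are 200 camera calls.

### The job

Clear away the empty parts cups: nest the two empty blue cups from the bench into the blue cup that stands in the clamp dock, one after the other, upright and fully home, so that the three make one stack. Then swing the red-knobbed cam lever of the dock all the way round to its stop, so that the yellow jaw closes on the stack's foot. Leave the blue cup that is full of bolts and the orange oil filter where they stand.

Things in the scene. Friction and masses are not known exactly. Their poses are not given: they have to be found in the camera images.
- cup_a: Empty blue cup on the bench, to be stacked, mouth up, 100 mm high, 0.12 kg. Outside: foot 34 mm across, cone to 57 mm at 70 mm height, then a flat ledge out to a straight rim band 68 mm across, 70 to 100 mm high (grip it there). Origin: centre of the foot's underside; z up the axis. Nested, the upper cup's ledge rests on the lower rim: feet 30 mm apart in height, 2 mm play sideways.
- cup_b: Empty blue cup on the bench, to be stacked, mouth up, 100 mm high, 0.12 kg. Outside: foot 34 mm across, cone to 57 mm at 70 mm height, then a flat ledge out to a straight rim band 68 mm across, 70 to 100 mm high (grip it there). Origin: centre of the foot's underside; z up the axis. Nested, the upper cup's ledge rests on the lower rim: feet 30 mm apart in height, 2 mm play sideways.
- cup_dock: Empty blue cup of the same shape as cup_a, standing loose in the dock's pocket, its foot 12 mm above the bench; the bottom of the stack. Walls 2.5 mm, mouth 63 mm across, inner floor 25 mm above the foot. Origin: centre of the foot's underside; z up the axis.
- cup_bolts: The same blue cup, filled nearly to the rim with steel bolts, standing on the bench; leave it alone. Origin: centre of the foot's underside.
- oil_filter: Orange cylinder, 66 mm across and 80 mm high, standing on the bench; leave it alone. Origin: centre of its underside.
- dock: Grey plate bolted to the bench, 100 mm (x) by 240 mm (y, from -135 to +105) by 12 mm thick. At y = -85 mm a pocket of three aluminium walls, 15 mm high, takes the stack's foot; at y = +60 mm the cam lever pivots; between them a yellow jaw slides along y. Origin: on the underside, mid-width; z up.
- dock_seat (a point): Point on the top of the dock's plate (12 mm above the bench) where the axis of the stack stands when the jaw is shut. While the jaw is open the bottom cup may stand up to 10 mm from it towards the lever; the shutting jaw pushes it home.
- cam_lever (a joint): Lever angle, rad: 0 = open, pointing to the dock's -x; 1.57 = stop, pointing to the dock's +y (away from the stack), jaw shut. Grows clockwise seen from above, in the level plane; needs about 2 N at the knob; stays where it is left; drives the jaw 12 mm.
- lever_knob (a point): Middle of the upright red knob at the end of the lever: a cylinder 24 mm across, standing from 43 to 89 mm above the bench (this point is at 66 mm). The lever's dark arm under it is 20 mm wide, its top 43 mm above the bench.
- lever_pivot (a point): Point on the lever's upright turning axis, at the knob's height; 80 mm from the knob's axis.

How it is judged:
By the outcome, as a careful person would: the job done as asked, in the order asked, and still so for the second after the job is handed in, with the robot touching nothing.
It also fails if it takes over 67 s, if anything falls off the work surface, if the arm or the gripper's body presses on something with over 40 N, if the wrist force passes 120 N, or if a joint passes its speed limit or range.

## Working session

There is one attempt and no reset: what is moved stays moved. The work goes in short steps, Python scripts to look and compute and a shell command to move; the robot and the scene stay as the last step left them, time stands still between calls to the robot, and variables do not carry over. Pictures are saved under pics/ and viewed, at most 10 in all, crops included, and the job is handed in when it is done.

```bash
mkdir -p pics
python3 - <<'E'
from bench import r
import cv2,numpy as np
for n in("scene","top"):
    p,d=r.snapshot(n); cv2.imwrite(f"pics/{n}0.png",p); np.save(f"pics/{n}0.npy",d); print(r.calibration(n),(d>0).mean())
s=r.sense(); print(s,r.tip_reach)
E
```

```text
{'vfov': 44.644035754345204, 'cx': 323.3924523530378, 'cy': 235.99381736490585, 'rvec': array([ 1.32533776,  2.14640141, -0.95325364]), 'tvec': array([ 315.10245427, -262.60586748, 1352.69610888])} 0.9962174479166667
{'vfov': 56.08303966046849, 'cx': 312.79359084324676, 'cy': 238.33474005227123, 'rvec': array([ 2.10308338, -2.12058046,  0.21229823]), 'tvec': array([-63.50580707, 555.45595541, 884.08369563])} 0.9959212239583334
{'time': 0.1, 'joint_pos': array([-8.09248681e+01,  7.50997744e+00,  8.53262285e+01,  1.06461172e-03,
        8.72614674e+01, -4.89382926e+00]), 'qd': array([-0.05633618, -0.16264148, -0.19385634, -0.08194543, -0.04194636,
       -0.0556638 ]), 'joint_efforts': array([ 1.79053509e-04, -5.70949924e+01, -5.01943624e+01, -3.06178372e-04,
        8.15498934e-03,  4.38513712e-05]), 'tool_pos': array([ 144.78128544, -581.77167967,  249.32712142]), 'tcp_rot': array([-1.79902773e+02, -9.39189909e-03,  1.39689014e+01]), 'ft_force': array([-0.30516098, -0.75329024,  0.50808198]), 'wrist_torque': array([-0.01445367,  0.0082595 , -0.04176543]), 'grip_force': 0.0, 'finger_gap': 85.39020273548682} 19.0
```

View pics/scene0.png

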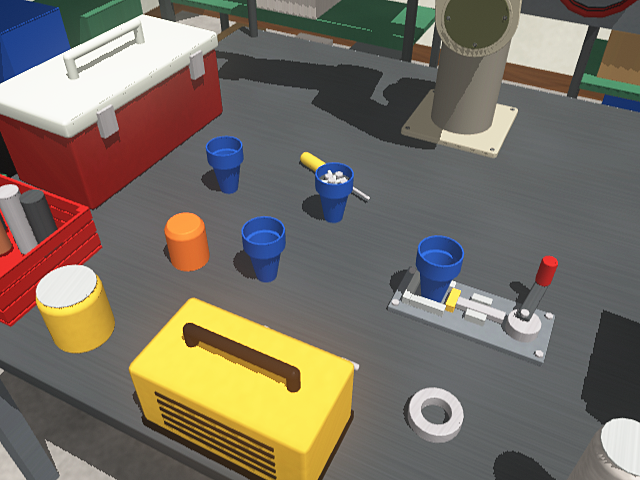

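View pics/top0.png

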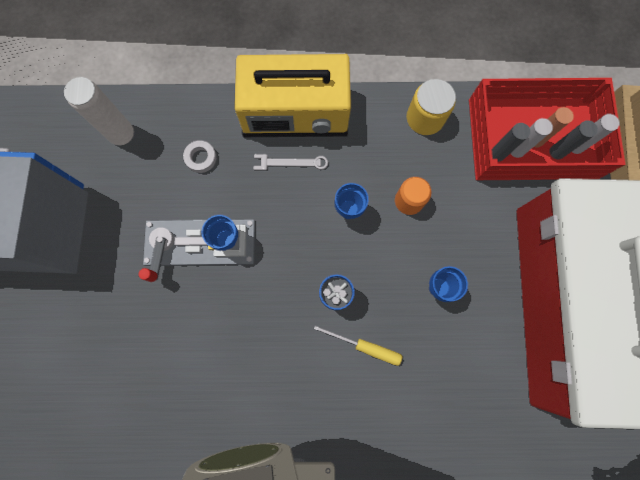

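The scene view shows empty cups at (225,160) and (264,240), the bolts cup at (334,185), the filter at (187,240), the dock cup at (439,265) and the knob at (547,270). In the top view the empty cups are at (351,200) and (448,284), bolts at (337,293), dock cup at (220,232), knob at (148,274) and filter at (413,195).

```bash
cat > h.py <<'E'
import numpy as np,cv2
from scipy.optimize import least_squares
from bench import r
def cam(n):
    c=r.calibration(n); f=240/np.tan(np.radians(c["vfov"])/2)
    return f,c["cx"],c["cy"],cv2.Rodrigues(c["rvec"])[0],c["tvec"]
def cloud(n,d):
    f,cx,cy,R,t=cam(n); v,u=np.mgrid[:480,:640]
    return (np.dstack([(u-cx)/f*d,(v-cy)/f*d,d])-t)@R
def ray(n,u,v,z):
    f,cx,cy,R,t=cam(n); C=-R.T@t; k=R.T@np.array([(u-cx)/f,(v-cy)/f,1]); return C+k*(z-C[2])/k[2]
def hsv(p): return cv2.cvtColor(p,cv2.COLOR_BGR2HSV)
BLUE=((105,120,40),(130,255,255)); RED=((0,180,60),(4,255,255)); ORANGE=((6,180,80),(16,255,255))
def blobs(p,c,amin=60):
    m=cv2.inRange(hsv(p),*c); n,l,s,ce=cv2.connectedComponentsWithStats(m)
    return [(l==i,s[i,4],ce[i]) for i in range(1,n) if s[i,4]>amin]
def circ(P,rad=None):
    f=(lambda x:np.hypot(P[:,0]-x[0],P[:,1]-x[1])-(rad or x[2]))
    x=least_squares(f,[*P[:,:2].mean(0),33],loss="soft_l1",f_scale=1).x; return x
E
python3 - <<'E'
from h import *
np.set_printoptions(precision=1,suppress=True)
for n in("scene","top"):
    p=cv2.imread(f"pics/{n}0.png"); d=np.load(f"pics/{n}0.npy"); W=cloud(n,d)
    for cn,c in(("blue",BLUE),("red",RED),("or",ORANGE)):
        for m,a,ce in blobs(p,c):
            P=W[m]; P=P[(P[:,2]>-20)&(P[:,2]<200)]
            if len(P)<40 or a>4000: continue
            zt=np.percentile(P[:,2],98); 
            # silhouette ellipse: upper hull -> use points near rim top
            T=P[P[:,2]>zt-6]
            print(n,cn,a,ce,"ztop",zt,"n",len(T),"circ",circ(T),"mean",T.mean(0))
    # dock plate
    print("bench z",np.median(W[300:330,240:300,2]) if n=="top" else "")
print(ray("top",*[148,274],89))
E
```

```text
scene blue 1573 [225.5 160.8] ztop 100.4270029593323 n 224 circ [ 454.9 -335.1   32.4] mean [ 456.2 -334.1   98.1]
scene blue 1445 [333.6 190.9] ztop 100.05814383250255 n 265 circ [ 441.  -113.8   32.5] mean [ 440.2 -112.7   97.7]
scene blue 2128 [263.9 244.8] ztop 100.38419562871273 n 343 circ [ 628.1 -147.6   32.4] mean [ 629.1 -147.1   98.1]
scene blue 2327 [437.8 264.6] ztop 112.48208651135536 n 395 circ [560.6 117.   32.4] mean [562.2 117.5 110.3]
scene red 417 [597.2   9.1] ztop 154.6108601697281 n 26 circ [-541.7  273.7    8.2] mean [-538.3  273.2  153.1]
scene red 451 [546.3 270.4] ztop 90.40050739588065 n 149 circ [482.5 267.1   8.1] mean [483.6 267.   88.1]
scene or 2028 [186.6 241.6] ztop 80.84633076033604 n 636 circ [ 654.9 -283.    20.4] mean [ 654.9 -283.2   78.9]
bench z 
top blue 446 [ 43.  164.6] ztop 199.61567191182885 n 158 circ [ 99.6 517.2 591.4] mean [689.3 475.3 197.5]
top blue 959 [350.9 200.4] ztop 101.471572366952 n 159 circ [ 627.  -146.2   32.5] mean [ 627.5 -146.2   99.5]
top blue 981 [219.5 232.3] ztop 113.41001826747346 n 159 circ [559.3 118.   32.3] mean [559.9 114.9 111.5]
top blue 1094 [448.2 284.1] ztop 101.66679405218562 n 172 circ [ 453.9 -333.4   32.5] mean [ 454.1 -334.1   99.3]
top blue 235 [336.7 291.2] ztop 102.66856744418592 n 146 circ [ 439.8 -112.4   32.5] mean [ 439.7 -113.5   99.8]
top red 79 [151.3 275.6] ztop 89.27277648904644 n 21 circ [479.3 267.6  10.5] mean [477.6 259.8  86.4]
top or 334 [409.2 204.4] ztop 78.59022602014794 n 62 circ [ 653.9 -282.7   32. ] mean [ 628.8 -292.3   75.5]
bench z -0.06223939212408412
[478.8 259.7  89. ]
```

Run:
```python
from h import *
np.set_printoptions(precision=1,suppress=True)
for n in("scene","top"):
    f,cx,cy,R,t=cam(n)
    for X in([145,-582,250],[0,0,0]):
        q=R@np.array(X)+t; print(n,X,q[:2]/q[2]*f+[cx,cy],q[2])
    d=np.load(f"pics/{n}0.npy"); W=cloud(n,d).reshape(-1,3)
    for k in range(-600,-370,20):
        s=W[(abs(W[:,1]-k)<10)&(W[:,0]>100)&(W[:,0]<700)&(W[:,2]>30)]
        if len(s): print(k,len(s),"zmax",s[:,2].max(),"x",s[:,0].min(),s[:,0].max())
n="top";p=cv2.imread("pics/top0.png");W=cloud(n,np.load("pics/top0.npy"))
# plate top points
D=(abs(W[...,2]-12)<3)&(W[...,0]>480)&(W[...,0]<640)&(W[...,1]>30)&(W[...,1]<340)
P=W[D]; print("plate",len(P),cv2.minAreaRect(P[:,:2].astype(np.float32)))
# knob, from scene top
p=cv2.imread("pics/scene0.png");W=cloud("scene",np.load("pics/scene0.npy"))
for m,a,ce in blobs(p,RED):
    P=W[m]; P=P[(P[:,0]>400)&(P[:,2]>45)]
    if len(P)<50: continue
    print("knob n",len(P),"sides",circ(P[P[:,2]<84],12),"top",P[P[:,2]>88].mean(0),P.max(0),P.min(0))
cv2.imwrite("pics/crop.png",cv2.resize(np.hstack([p[220:380,370:570],cv2.imread("pics/top0.png")[180:340,100:300]]),None,fx=2,fy=2))
```

```text
scene [145, -582, 250] [200.8 -10.9] 1277.3320882632752
scene [0, 0, 0] [459.6 122.5] 1352.696108879769
-600 2245 zmax 245.29398012582786 x 205.53508815370148 699.9169178395653
-580 1577 zmax 198.09970460253436 x 204.98625046694318 699.8380496905521
-560 1614 zmax 198.079445210603 x 208.97653770739103 699.800676524939
-540 1658 zmax 197.73676943687875 x 208.5721298471062 699.8473111466479
-520 10838 zmax 197.8449649884262 x 207.87311038667247 699.965747763713
-500 2220 zmax 197.2647489144214 x 207.7986891548718 699.7630227776441
-480 8 zmax 90.20976419327663 x 697.9611272345612 699.8804843879013
-460 7 zmax 88.97399354721595 x 698.3302942165374 699.9005050054355
-440 17 zmax 89.87977361041115 x 697.3833623715799 699.7241005577218
-380 3 zmax 98.42243190956928 x 445.3935754035538 454.29717584324817
top [145, -582, 250] [661.5 480. ] 666.8261329738901
top [0, 0, 0] [280.4 521.4] 884.0836956300493
-600 3108 zmax 243.56502598370912 x 205.5451279471392 699.875160516291
-580 2980 zmax 201.40091041284268 x 205.19245846883305 699.9228042192575
-560 2989 zmax 200.6566246161108 x 204.79263775054164 699.9925042084604
-540 2975 zmax 200.17052650104017 x 207.14178472096478 699.9959159327252
-520 8387 zmax 199.8457278183243 x 207.4991588627869 699.9977119332821
-500 4227 zmax 197.7624207600602 x 206.7177977760171 699.9707976433689
-480 78 zmax 92.73995477319788 x 697.7795205796382 699.9993267287542
-460 79 zmax 93.6713732228911 x 697.4976161245183 699.9618872181327
-440 56 zmax 91.69013425831257 x 698.0001950877528 699.9669771667579
plate 2256 ((558.8540649414062, 182.54795837402344), (101.07415771484375, 240.22686767578125), 0.2578390836715698)
knob n 9159 sides [ 678.8 -507.3   33. ] top [ 648.2 -554.6  123. ] [1205.6  235.1  699.5] [ 400.5 -721.5   45. ]
knob n 447 sides [479.1 267.   33. ] top [481.8 267.   89.2] [495.3 278.7  91.2] [471.8 255.5  45.1]
```

View pics/crop.png

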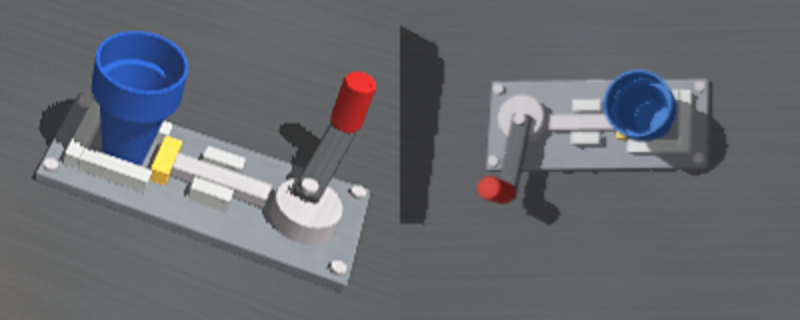

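The crop shows the knob top at about (481,267), the hub near (559,257) and the yellow jaw open. The dock is aligned with the world axes. I'll turn the tool to yaw 90, so that tool x,y,z become world y,x,-z, while rising.

```bash
python3 -m handwheel '[[0,0,-0.01,0,0,-7,0.0854],[0,0,-0.01,0,0,-7,0.0854],[0,0,-0.01,0,0,-7,0.0854],[0,0,-0.01,0,0,-7,0.0854],[0,0,-0.01,0,0,-7,0.0854],[0,0,0,0,0,-7,0.0854],[0,0,0,0,0,-7,0.0854],[0,0,0,0,0,-7,0.0854]]' 40; python3 -m handwheel '[[0,0,0,0,0,-7,0.0854],[0,0,0,0,0,-7,0.0854],[0,0,0,0,0,-6,0.0854],[0,0,0,0,0,0,0.0854],[0,0,0,0,0,0,0.0854]]'
```

```text
time: 0.77
tool_pos: [144.8, -582.1, 300.0]
tcp_rot: [-180.0, -0.0, 70.3]
ft_force: [0.4, 0.3, -0.1]
finger_gap: 85.6
grip_force: 0.0
time: 1.18
tool_pos: [144.9, -582.1, 299.8]
tcp_rot: [-180.0, -0.0, 89.8]
ft_force: [0.1, -0.6, -0.2]
finger_gap: 85.2
grip_force: 0.0
```

```bash
python3 -m handwheel '[[0.0248,0.031,0,0,0,0,0.0854],[0.0248,0.031,0,0,0,0,0.0854],[0.0248,0.031,0,0,0,0,0.0854],[0.0248,0.031,0,0,0,0,0.0854],[0.0248,0.031,0,0,0,0,0.0854],[0.0248,0.031,0,0,0,0,0.0854],[0.0248,0.031,0,0,0,0,0.0854],[0.0248,0.031,0,0,0,0,0.0854]]'; python3 -m handwheel '[[0.0248,0.031,0,0,0,0,0.0854],[0.0248,0.031,0,0,0,0,0.0854],[0,0,0.03,0,0,0,0.0854],[0,0,0.03,0,0,0,0.0854],[0,0,0.03,0,0,0,0.0854],[0,0,0.03,0,0,0,0.0854],[0,0,0,0,0,0,0.0854],[0,0,0,0,0,0,0.0854]]'
```

```text
time: 1.85
tool_pos: [394.1, -382.5, 300.3]
tcp_rot: [180.0, 0.0, 89.7]
ft_force: [1.0, -0.1, -0.3]
finger_gap: 85.4
grip_force: 0.0
time: 2.52
tool_pos: [453.9, -333.4, 178.6]
tcp_rot: [-179.8, -0.2, 89.8]
ft_force: [0.4, -0.4, 0.1]
finger_gap: 85.3
grip_force: 0.0
```

```bash
python3 -m handwheel '[[0,0,0.02,0,0,0,0.0854],[0,0,0.02,0,0,0,0.0854],[0,0,0.02,0,0,0,0.0854],[0,0,0.018,0,0,0,0.0854],[0,0,0.01,0,0,0,0.0854],[0,0,0,0,0,0,0.0854],[0,0,0,0,0,0,0.0854]]'; python3 -m handwheel '[[0,0,0,0,0,0,0.06],[0,0,0,0,0,0,0.06],[0,0,0,0,0,0,0.06],[0,0,0,0,0,0,0.06],[0,0,0,0,0,0,0.06],[0,0,0,0,0,0,0.06]]' 40
python3 - <<'E'
from h import *
for n in("scene",): p,d=r.snapshot(n); cv2.imwrite(f"pics/g1.png",p[80:320,100:420])
E
```

```text
time: 3.1
tool_pos: [455.6, -335.1, 93.9]
tcp_rot: [179.9, 0.1, 89.9]
ft_force: [0.3, 0.4, 0.4]
finger_gap: 85.4
grip_force: 0.0
time: 3.6
tool_pos: [456.1, -335.7, 95.2]
tcp_rot: [179.8, 0.2, 90.0]
ft_force: [-2.2, 0.1, 6.6]
finger_gap: 66.5
grip_force: 44.4
```

View pics/g1.png

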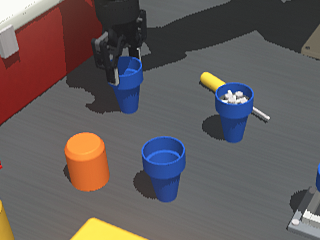

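The gripper holds the cup by the rim band. Lifting it and carrying it to the dock.

```bash
python3 -m handwheel '[[0,0,-0.01,0,0,0,0.06],[0,0,-0.02,0,0,0,0.06],[0,0,-0.03,0,0,0,0.06],[0,0,-0.03,0,0,0,0.06],[0,0,-0.03,0,0,0,0.06],[0,0,-0.03,0,0,0,0.06],[0,0,-0.02,0,0,0,0.06],[0,0,0,0,0,0,0.06]]'; python3 -m handwheel '[[0.02,0.005,0,0,0,0,0.06],[0.036,0.008,0,0,0,0,0.06],[0.036,0.008,0,0,0,0,0.06],[0.036,0.008,0,0,0,0,0.06],[0.036,0.008,0,0,0,0,0.06],[0.036,0.008,0,0,0,0,0.06],[0.036,0.008,0,0,0,0,0.06],[0.036,0.008,0,0,0,0,0.06]]';  python3 -m handwheel '[[0.036,0.008,0,0,0,0,0.06],[0.036,0.008,0,0,0,0,0.06],[0.036,0.008,0,0,0,0,0.06],[0.036,0.008,0,0,0,0,0.06],[0.03,0.008,0,0,0,0,0.06],[0.006,0.003,0,0,0,0,0.06],[0,0,0,0,0,0,0.06],[0,0,0,0,0,0,0.06]]'
python3 - <<'E'
from h import *
np.set_printoptions(precision=1,suppress=True)
for n in("scene","top"):
    p,d=r.snapshot(n); W=cloud(n,d); cv2.imwrite(f"pics/{n}1.png",p)
    for m,a,ce in blobs(p,BLUE):
        P=W[m]; P=P[(P[:,2]>-20)&(P[:,2]<330)&(P[:,0]>350)]
        if len(P)<60 or a>6000: continue
        for lo,hi in((60,90),(100,115),(175,190),(190,230),(252,270),(270,285)):
            T=P[(P[:,2]>lo)&(P[:,2]<hi)]
            if len(T)>15: print(n,a,ce,lo,hi,len(T),circ(T),T[:,2].min())
print(r.sense()["tool_pos"])
cv2.imwrite("pics/g2.png",cv2.imread("pics/scene1.png")[100:340,320:640])
E
```

```text
time: 4.32
tool_pos: [457.1, -336.1, 270.2]
tcp_rot: [179.5, 0.4, 90.0]
ft_force: [1.0, 0.2, -1.1]
finger_gap: 66.5
grip_force: 45.3
time: 4.98
tool_pos: [515.9, -60.6, 262.5]
tcp_rot: [180.0, -0.0, 90.0]
ft_force: [-0.3, 0.5, -0.5]
finger_gap: 66.7
grip_force: 45.3
time: 5.65
tool_pos: [559.0, 117.3, 262.1]
tcp_rot: [-180.0, 0.0, 90.0]
ft_force: [0.6, -0.6, -0.5]
finger_gap: 66.4
grip_force: 45.3
scene 2255 [455.4 190. ] 175 190 191 [557.3 116.8  19.1] 175.11146134328578
scene 2255 [455.4 190. ] 190 230 662 [557.6 116.8  23.9] 190.04575070616792
scene 2255 [455.4 190. ] 252 270 642 [559.5 117.   32.5] 252.01446399005027
scene 1444 [333.6 191. ] 60 90 543 [ 440.5 -114.2   32.5] 60.073327305192265
scene 1444 [333.6 191. ] 100 115 27 [ 442.2 -112.7   32.5] 100.01953033612133
scene 2128 [263.9 244.8] 60 90 999 [ 628.9 -147.2   31.7] 60.01056822876644
scene 2128 [263.9 244.8] 100 115 51 [ 628.4 -147.6   32.3] 100.00044400072557
scene 2318 [437.9 264.7] 60 90 834 [562.  117.2  28.4] 60.093584249954766
scene 2318 [437.9 264.7] 100 115 670 [560.6 117.   32.5] 100.04092755727638
top 960 [350.9 200.4] 60 90 369 [ 624.6 -145.8   30.7] 60.14881895964337
top 960 [350.9 200.4] 100 115 69 [ 626.8 -146.2   32.5] 100.00489912795308
top 1416 [216.2 224.5] 60 90 193 [556.1 114.9  28.1] 60.261827196503766
top 1416 [216.2 224.5] 100 115 126 [558.9 117.7  32.1] 100.01178977445598
top 1416 [216.2 224.5] 175 190 24 [554.  118.1  17.1] 175.66663109149377
top 1416 [216.2 224.5] 190 230 360 [566.3 118.9  13. ] 190.12323822885094
top 1416 [216.2 224.5] 252 270 176 [557.5 116.8  32.1] 252.17420983566606
top 224 [336.3 291. ] 60 90 40 [ 440.4 -112.9   31. ] 72.87575679143357
top 224 [336.3 291. ] 100 115 71 [ 439.7 -112.7   32.5] 100.01431829988388
[559.  116.2 262.2]
```

View pics/g2.png

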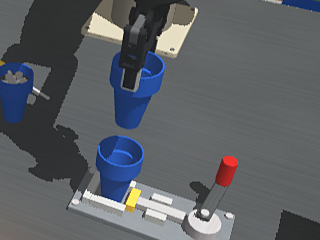

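The held cup hangs above the dock cup, within about 1 mm. Shifting +1 mm in x and lowering.

```bash
python3 -m handwheel '[[0.0004,0.0012,0.01,0,0,0,0.06],[0,0,0.015,0,0,0,0.06],[0,0,0.015,0,0,0,0.06],[0,0,0.015,0,0,0,0.06],[0,0,0.015,0,0,0,0.06],[0,0,0.012,0,0,0,0.06],[0,0,0.01,0,0,0,0.06],[0,0,0.008,0,0,0,0.06]]'; python3 -m handwheel '[[0,0,0.006,0,0,0,0.06],[0,0,0.004,0,0,0,0.06],[0,0,0.004,0,0,0,0.06],[0,0,0,0,0,0,0.06]]';python3 -m handwheel '[[0,0,0.003,0,0,0,0.06],[0,0,0.003,0,0,0,0.06],[0,0,0,0,0,0,0.06],[0,0,0,0,0,0,0.06]]'
```

```text
time: 6.42
tool_pos: [560.0, 117.2, 160.9]
tcp_rot: [-179.9, 0.0, 89.9]
ft_force: [-0.5, 0.3, -1.2]
finger_gap: 66.8
grip_force: 45.3
time: 6.75
tool_pos: [560.3, 117.9, 147.8]
tcp_rot: [-180.0, 0.0, 90.0]
ft_force: [0.2, 0.1, -2.2]
finger_gap: 66.7
grip_force: 45.3
time: 7.08
tool_pos: [560.4, 117.9, 142.3]
tcp_rot: [-180.0, 0.0, 90.0]
ft_force: [0.6, 0.2, -0.7]
finger_gap: 66.7
grip_force: 45.3
```

```bash
python3 -m handwheel '[[0,0,0.002,0,0,0,0.06],[0,0,0.002,0,0,0,0.06],[0,0,0,0,0,0,0.06],[0,0,0,0,0,0,0.06]]';python3 -m handwheel '[[0,0,0.0015,0,0,0,0.06],[0,0,0.001,0,0,0,0.06],[0,0,0,0,0,0,0.06],[0,0,0,0,0,0,0.06]]'
```

```text
time: 7.42
tool_pos: [560.3, 117.9, 138.1]
tcp_rot: [-180.0, 0.0, 90.0]
ft_force: [0.4, -0.5, -0.9]
finger_gap: 66.8
grip_force: 45.3
time: 7.75
tool_pos: [561.5, 118.0, 137.2]
tcp_rot: [179.8, -0.0, 90.0]
ft_force: [-0.4, -0.2, 5.7]
finger_gap: 66.9
grip_force: 45.9
```

Contact came at the expected height. Pressing 1 mm further, opening, then rising clear and looking.

```bash
python3 -m handwheel '[[0,0,0.001,0,0,0,0.06],[0,0,0,0,0,0,0.07],[0,0,0,0,0,0,0.0854],[0,0,0,0,0,0,0.0854],[0,0,0,0,0,0,0.0854],[0,0,0,0,0,0,0.0854],[0,0,0,0,0,0,0.0854]]';python3 -m handwheel '[[0,0,-0.01,0,0,0,0.0854],[0,0,-0.02,0,0,0,0.0854],[0,0,-0.03,0,0,0,0.0854],[0,0,-0.03,0,0,0,0.0854],[0,0,-0.03,0,0,0,0.0854],[0,0,-0.02,0,0,0,0.0854],[0,0,0,0,0,0,0.0854]]'
cat > look.py <<'E'
from h import *
import sys
np.set_printoptions(precision=1,suppress=True)
for n in("scene","top"):
    p,d=r.snapshot(n); W=cloud(n,d); cv2.imwrite(f"pics/{n}_{sys.argv[1]}.png",p)
    P=W[cv2.inRange(hsv(p),*BLUE)>0]
    for nm,x,y in(("dock",560,117),("B",627,-147),("bolts",440,-113)):
        T=P[(np.hypot(P[:,0]-x,P[:,1]-y)<60)&(P[:,2]<230)]
        if len(T)<40: continue
        zt=np.percentile(T[:,2],98); S=T[T[:,2]>zt-6]
        print(n,nm,"ztop",zt,circ(S),"tilt",np.linalg.lstsq(np.c_[S[:,:2]-S[:,:2].mean(0),np.ones(len(S))],S[:,2],rcond=None)[0][:2])
E
python3 look.py 2
```

```text
time: 8.33
tool_pos: [560.3, 117.9, 134.6]
tcp_rot: [-180.0, 0.0, 90.0]
ft_force: [0.0, 0.3, 0.1]
finger_gap: 85.2
grip_force: 0.0
time: 8.92
tool_pos: [562.9, 118.2, 282.2]
tcp_rot: [179.4, -0.1, 90.0]
ft_force: [0.1, -0.0, 0.4]
finger_gap: 85.8
grip_force: 0.0
scene dock ztop 142.11376637524583 [561.  117.9  32.5] tilt [0. 0.]
scene B ztop 100.25773146785617 [ 628.1 -147.6   32.4] tilt [0. 0.]
scene bolts ztop 100.13180111404019 [ 441.  -113.9   32.5] tilt [-0.  0.]
top dock ztop 142.97367834707455 [559.8 119.1  32.3] tilt [-0. -0.]
top B ztop 101.3078186986666 [ 627.  -146.3   32.5] tilt [0. 0.]
top bolts ztop 102.835077416791 [ 439.8 -112.4   32.5] tilt [-0. -0.]
```

The first cup is fully home: its rim top reads 142 mm, as expected. Now to cup B.

```bash
python3 -m handwheel '[[-0.0331,0.0083,0,0,0,0,0.0854],[-0.0331,0.0083,0,0,0,0,0.0854],[-0.0331,0.0083,0,0,0,0,0.0854],[-0.0331,0.0083,0,0,0,0,0.0854],[-0.0331,0.0083,0,0,0,0,0.0854],[-0.0331,0.0083,0,0,0,0,0.0854],[-0.0331,0.0083,0,0,0,0,0.0854],[-0.0331,0.0083,0,0,0,0,0.0854]]'; python3 -m handwheel '[[0,0,0.03,0,0,0,0.0854],[0,0,0.03,0,0,0,0.0854],[0,0,0.03,0,0,0,0.0854],[0,0,0.02,0,0,0,0.0854],[0,0,0,0,0,0,0.0854],[0,0,0,0,0,0,0.0854],[0,0,0,0,0,0,0.0854]]'
```

```text
time: 9.68
tool_pos: [626.0, -148.4, 272.9]
tcp_rot: [-179.8, -0.1, 90.0]
ft_force: [-0.8, 0.4, -0.6]
finger_gap: 85.7
grip_force: 0.0
time: 10.27
tool_pos: [627.0, -147.0, 165.8]
tcp_rot: [180.0, 0.0, 90.0]
ft_force: [-0.1, -0.4, 1.4]
finger_gap: 85.4
grip_force: 0.0
```

```bash
python3 -m handwheel '[[0,0.0005,0.02,0,0,0,0.0854],[0,0,0.02,0,0,0,0.0854],[0,0,0.02,0,0,0,0.0854],[0,0,0.012,0,0,0,0.0854],[0,0,0,0,0,0,0.0854],[0,0,0,0,0,0,0.0854]]'; python3 -m handwheel '[[0,0,0,0,0,0,0.06],[0,0,0,0,0,0,0.06],[0,0,0,0,0,0,0.06],[0,0,0,0,0,0,0.06],[0,0,0,0,0,0,0.06],[0,0,0,0,0,0,0.06]]' 40;python3 -m handwheel '[[0,0,-0.01,0,0,0,0.06],[0,0,-0.02,0,0,0,0.06],[0,0,-0.03,0,0,0,0.06],[0,0,-0.03,0,0,0,0.06],[0,0,-0.03,0,0,0,0.06],[0,0,-0.03,0,0,0,0.06],[0,0,-0.03,0,0,0,0.06],[0,0,-0.02,0,0,0,0.06]]'
```

```text
time: 10.77
tool_pos: [627.6, -147.0, 93.7]
tcp_rot: [180.0, 0.0, 90.0]
ft_force: [0.4, 0.3, 1.0]
finger_gap: 85.5
grip_force: 0.0
time: 11.27
tool_pos: [628.9, -147.5, 95.8]
tcp_rot: [179.8, 0.1, 90.0]
ft_force: [-0.1, 0.4, 6.7]
finger_gap: 66.4
grip_force: 45.4
time: 11.93
tool_pos: [627.9, -147.1, 298.0]
tcp_rot: [179.7, 0.1, 90.0]
ft_force: [0.9, 0.2, -1.0]
finger_gap: 66.5
grip_force: 45.1
```

```bash
python3 -m handwheel '[[0.02,-0.005,0,0,0,0,0.06],[0.036,-0.009,0,0,0,0,0.06],[0.036,-0.009,0,0,0,0,0.06],[0.036,-0.009,0,0,0,0,0.06],[0.036,-0.009,0,0,0,0,0.06],[0.036,-0.009,0,0,0,0,0.06],[0.036,-0.009,0,0,0,0,0.06],[0.0295,-0.008,0,0,0,0,0.06]]';  python3 -m handwheel '[[0,0,0,0,0,0,0.06],[0,0,0,0,0,0,0.06],[0,0,0,0,0,0,0.06]]'
python3 - <<'E'
from h import *
np.set_printoptions(precision=1,suppress=True)
for n in("scene","top"):
    p,d=r.snapshot(n); W=cloud(n,d); P=W[cv2.inRange(hsv(p),*BLUE)>0]
    P=P[np.hypot(P[:,0]-560,P[:,1]-117)<80]
    H=P[(P[:,2]>180)&(P[:,2]<320)]; zt=np.percentile(H[:,2],98); print(n,"held ztop",zt,"rim",circ(H[H[:,2]>zt-15]),"low",H[:,2].min())
    S=P[(P[:,2]>136)&(P[:,2]<148)]; print("stack",len(S),circ(S))
print(r.sense()["tool_pos"])
E
```

```text
time: 12.6
tool_pos: [559.4, 121.0, 294.2]
tcp_rot: [179.9, -0.0, 90.0]
ft_force: [0.0, 0.3, -1.3]
finger_gap: 66.8
grip_force: 45.1
time: 12.85
tool_pos: [560.4, 118.4, 293.6]
tcp_rot: [179.9, 0.0, 90.0]
ft_force: [0.5, -0.6, -0.6]
finger_gap: 66.3
grip_force: 45.1
scene held ztop 297.8113339659864 rim [561.  117.4  32.5] low 196.97905367471932
stack 436 [561.2 117.9  32.5]
top held ztop 298.61483627041235 rim [559.1 117.5  32.2] low 198.2681944543073
stack 116 [559.5 118.8  32.1]
[560.7 117.5 293.2]
```

```bash
python3 -m handwheel '[[0.0007,0.0002,0.01,0,0,0,0.06],[0,0,0.015,0,0,0,0.06],[0,0,0.015,0,0,0,0.06],[0,0,0.015,0,0,0,0.06],[0,0,0.015,0,0,0,0.06],[0,0,0.012,0,0,0,0.06],[0,0,0.01,0,0,0,0.06],[0,0,0.01,0,0,0,0.06]]'; python3 -m handwheel '[[0,0,0.006,0,0,0,0.06],[0,0,0.005,0,0,0,0.06],[0,0,0.004,0,0,0,0.06],[0,0,0.003,0,0,0,0.06],[0,0,0,0,0,0,0.06]]';python3 -m handwheel '[[0,0,0.002,0,0,0,0.06],[0,0,0.001,0,0,0,0.06],[0,0,0,0,0,0,0.06],[0,0,0,0,0,0,0.06]]'
```

```text
time: 13.62
tool_pos: [560.5, 118.7, 189.6]
tcp_rot: [-180.0, 0.0, 89.9]
ft_force: [0.5, 0.3, -0.9]
finger_gap: 66.7
grip_force: 45.1
time: 14.03
tool_pos: [560.5, 119.3, 172.4]
tcp_rot: [-180.0, 0.0, 90.0]
ft_force: [-0.3, -0.0, -1.0]
finger_gap: 66.4
grip_force: 45.1
time: 14.37
tool_pos: [560.7, 119.3, 170.0]
tcp_rot: [180.0, -0.0, 90.0]
ft_force: [0.3, -0.6, -0.6]
finger_gap: 66.8
grip_force: 45.1
```

```bash
python3 -m handwheel '[[0,0,0.002,0,0,0,0.06],[0,0,0.0015,0,0,0,0.06],[0,0,0,0,0,0,0.06],[0,0,0,0,0,0,0.06]]'
```

```text
time: 14.7
tool_pos: [561.5, 119.4, 167.7]
tcp_rot: [179.9, -0.0, 90.0]
ft_force: [-0.8, -0.0, 6.4]
finger_gap: 66.6
grip_force: 45.7
```

Home contact again. Releasing, retreating and looking.

```bash
python3 -m handwheel '[[0,0,0.001,0,0,0,0.06],[0,0,0,0,0,0,0.07],[0,0,0,0,0,0,0.0854],[0,0,0,0,0,0,0.0854],[0,0,0,0,0,0,0.0854],[0,0,0,0,0,0,0.0854],[0,0,0,0,0,0,0.0854]]';python3 -m handwheel '[[0,0,-0.01,0,0,0,0.0854],[0,0,-0.02,0,0,0,0.0854],[0,0,-0.03,0,0,0,0.0854],[0,0,-0.03,0,0,0,0.0854],[0,0,-0.03,0,0,0,0.0854],[0,0,-0.02,0,0,0,0.0854],[0,0,0,0,0,0,0.0854]]'; python3 look.py 3; python3 -c "print(__import__('bench').r.sense()['joint_pos'])"
```

```text
time: 15.28
tool_pos: [560.4, 119.3, 165.0]
tcp_rot: [-180.0, 0.0, 90.0]
ft_force: [0.5, 0.1, 0.0]
finger_gap: 85.4
grip_force: 0.0
time: 15.87
tool_pos: [562.7, 119.6, 312.6]
tcp_rot: [179.4, -0.1, 90.0]
ft_force: [0.3, 1.1, 0.8]
finger_gap: 85.3
grip_force: 0.0
scene dock ztop 172.04444742151804 [561.4 118.6  32.5] tilt [-0.  0.]
scene bolts ztop 100.1152988277681 [ 441.1 -113.9   32.6] tilt [0. 0.]
top dock ztop 173.16586112501292 [560.3 119.7  32.3] tilt [-0. -0.]
top bolts ztop 102.56180877813786 [ 439.8 -112.5   32.5] tilt [-0. -0.]
[6.89181535e+00 2.26385065e+00 8.48764215e+01 1.12472160e-03
 9.26834478e+01 6.92076529e+00]
```

The stack is complete, with its rim at 172 mm and level. Next is the lever: go over the knob, turn the tool so the jaws straddle the knob along its path, and descend.

```bash
python3 -m handwheel '[[0.0295,-0.0159,0,0,0,0,0.05],[0.0295,-0.0159,0,0,0,0,0.05],[0.0295,-0.0159,0,0,0,0,0.05],[0.0295,-0.0159,0,0,0,0,0.05],[0.0295,-0.0159,0,0,0,0,0.05],[0,0,0,0,0,-6.95,0.05],[0,0,0,0,0,-6.95,0.05],[0,0,0,0,0,-6.95,0.05]]'; python3 -m handwheel '[[0,0,0,0,0,-6.95,0.05],[0,0,0,0,0,-6.95,0.05],[0,0,0,0,0,-6.95,0.05],[0,0,0,0,0,-6.95,0.05],[0,0,0,0,0,-6.95,0.05],[0,0,0,0,0,-6.95,0.05],[0,0,0,0,0,-6.95,0.05],[0,0,0,0,0,-6.95,0.05]]'; python3 -m handwheel '[[0,0,0,0,0,-6.95,0.05],[0,0,0.03,0,0,0,0.05],[0,0,0.03,0,0,0,0.05],[0,0,0.03,0,0,0,0.05],[0,0,0.03,0,0,0,0.05],[0,0,0.02,0,0,0,0.05],[0,0,0,0,0,0,0.05],[0,0,0,0,0,0,0.05]]'
python3 - <<'E'
from h import *
p,d=r.snapshot("scene"); p2,_=r.snapshot("top"); cv2.imwrite("pics/k1.png",np.hstack([p[150:390,400:640],cv2.resize(p2[190:310,90:210],None,fx=2,fy=2)])); print(r.sense()["tool_pos"],r.sense()["tcp_rot"])
E
```

```text
time: 16.63
tool_pos: [479.9, 267.4, 303.5]
tcp_rot: [-179.8, 0.0, 111.3]
ft_force: [0.1, -0.4, -0.1]
finger_gap: 50.3
grip_force: 0.0
time: 17.3
tool_pos: [480.4, 266.5, 303.5]
tcp_rot: [-179.9, -0.1, 166.8]
ft_force: [-0.2, 0.1, 0.2]
finger_gap: 49.9
grip_force: 0.0
time: 17.97
tool_pos: [479.4, 266.1, 163.1]
tcp_rot: [-179.9, -0.3, 173.4]
ft_force: [0.8, 0.5, 0.7]
finger_gap: 50.1
grip_force: 0.0
[481.67684081 267.12144365 166.61511801] [1.79959970e+02 6.39225462e-02 1.73366695e+02]
```

View pics/k1.png

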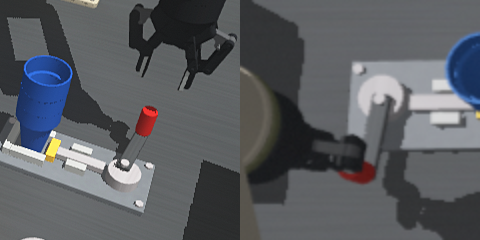

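The stack is tall and straight, and the open jaws are centred over the red knob. Descending around it and narrowing.

```bash
python3 -m handwheel '[[0,0,0.025,0,0,0,0.05],[0,0,0.025,0,0,0,0.05],[0,0,0.02,0,0,0,0.05],[0,0,0.015,0,0,0,0.05],[0,0,0.008,0,0,0,0.05],[0,0,0,0,0,0,0.05],[0,0,0,0,0,0,0.05]]' 20; python3 -m handwheel '[[0,0,0,0,0,0,0.028],[0,0,0,0,0,0,0.028],[0,0,0,0,0,0,0.028],[0,0,0,0,0,0,0.028],[0,0,0,0,0,0,0.028]]' 20
```

```text
time: 18.65
tool_pos: [482.0, 267.2, 73.7]
tcp_rot: [180.0, 0.1, 173.4]
ft_force: [1.0, 0.9, 0.4]
finger_gap: 49.9
grip_force: 0.0
time: 19.07
tool_pos: [481.4, 267.0, 72.8]
tcp_rot: [180.0, 0.0, 173.4]
ft_force: [-0.4, -0.4, 0.3]
finger_gap: 27.9
grip_force: 0.0
```

No contact force. Swinging along the arc, first six rows.

```bash
python3 -m handwheel '[[-0.0004,0.0084,0,0,0,6,0.028],[-0.0004,0.0084,0,0,0,6,0.028],[-0.0004,0.0084,0,0,0,6,0.028],[-0.0004,0.0084,0,0,0,6,0.028],[-0.0004,0.0084,0,0,0,6,0.028],[-0.0004,0.0084,0,0,0,6,0.028]]'
```

```text
time: 19.57
tool_pos: [501.6, 311.9, 72.2]
tcp_rot: [-179.9, 0.0, 137.1]
ft_force: [-0.3, -2.4, 0.3]
finger_gap: 28.2
grip_force: 1.2
```

```bash
python3 -m handwheel '[[-0.0004,0.0084,0,0,0,6,0.028],[-0.0004,0.0084,0,0,0,6,0.028],[-0.0004,0.0084,0,0,0,6,0.028],[-0.0004,0.0084,0,0,0,6,0.028],[-0.0004,0.0084,0,0,0,6,0.028],[-0.0004,0.0084,0,0,0,6,0.028],[-0.0004,0.0084,0,0,0,6,0.028],[-0.0004,0.0078,0,0,0,5.5,0.028]]'; python3 -m handwheel '[[0,0.001,0,0,0,0,0.028],[0,0.001,0,0,0,0,0.028],[0,0,0,0,0,0,0.028]]'
```

```text
time: 20.23
tool_pos: [560.5, 338.0, 71.8]
tcp_rot: [-179.9, 0.1, 89.6]
ft_force: [-2.5, -2.2, 0.7]
finger_gap: 27.7
grip_force: 1.3
time: 20.48
tool_pos: [561.7, 338.2, 71.8]
tcp_rot: [-179.9, 0.0, 90.1]
ft_force: [-4.8, 0.9, 0.1]
finger_gap: 27.8
grip_force: 2.2
```

```bash
python3 -m handwheel '[[0,0.001,0,0,0,0,0.028],[0,0.001,0,0,0,0,0.028],[0,0,0,0,0,0,0.028]]';python3 -m handwheel '[[0,0.001,0,0,0,0,0.028],[0,0.001,0,0,0,0,0.028],[0,0,0,0,0,0,0.028]]'
```

```text
time: 20.73
tool_pos: [561.9, 338.3, 71.6]
tcp_rot: [-179.7, 0.1, 90.1]
ft_force: [-13.5, -0.9, 6.7]
finger_gap: 28.2
grip_force: 6.7
time: 20.98
tool_pos: [562.1, 338.3, 71.5]
tcp_rot: [-179.5, 0.1, 90.1]
ft_force: [-22.9, -2.6, 12.8]
finger_gap: 28.1
grip_force: 11.3
```

The lever is firmly on its stop. Backing off, opening, rising and checking.

```bash
python3 -m handwheel '[[0,-0.003,0,0,0,0,0.028],[0,-0.003,0,0,0,0,0.036],[0,0,0,0,0,0,0.045],[0,0,0,0,0,0,0.05],[0,0,0,0,0,0,0.05],[0,0,0,0,0,0,0.05]]';python3 -m handwheel '[[0,0,-0.02,0,0,0,0.05],[0,0,-0.03,0,0,0,0.05],[0,0,-0.03,0,0,0,0.05],[0,0,-0.04,0,0,0,0.05],[0,0,-0.04,0,0,0,0.05],[0.02,0,-0.03,0,0,0,0.05],[0,0,0,0,0,0,0.05],[0,0,0,0,0,0,0.05]]'; python3 look.py 4
python3 - <<'E'
from h import *
np.set_printoptions(precision=1,suppress=True)
p=cv2.imread("pics/scene_4.png"); q=cv2.imread("pics/top_4.png")
p,d=r.snapshot("scene");W=cloud("scene",d)
P=W[cv2.inRange(hsv(p),*RED)>0];P=P[(P[:,0]>400)&(P[:,1]>200)&(P[:,1]<400)&(P[:,2]>88)&(P[:,2]<95)];print("knob",P.mean(0),len(P))
cv2.imwrite("pics/end.png",np.hstack([p[100:400,100:640],cv2.resize(q[190:310,90:210],(250,250))[0:300] if 0 else cv2.copyMakeBorder(cv2.resize(q[190:310,130:250],(250,250)),0,50,0,0,0)]))
E
```

```text
time: 21.48
tool_pos: [561.3, 338.2, 72.5]
tcp_rot: [180.0, -0.0, 89.9]
ft_force: [0.3, -1.2, -0.3]
finger_gap: 50.1
grip_force: 0.0
time: 22.15
tool_pos: [562.4, 359.7, 266.0]
tcp_rot: [179.7, -0.2, 89.9]
ft_force: [0.0, 0.9, -0.4]
finger_gap: 50.1
grip_force: 0.0
scene dock ztop 172.02921240054695 [561.4 114.6  32.4] tilt [-0.  0.]
scene bolts ztop 100.2262973005395 [ 440.9 -113.8   32.6] tilt [-0.  0.]
top dock ztop 173.06990500699013 [560.2 115.7  32.3] tilt [-0. -0.]
top bolts ztop 102.821935848732 [ 439.7 -112.5   32.5] tilt [-0. -0.]
knob [560.7 335.6  89.3] 119
```

View pics/end.png

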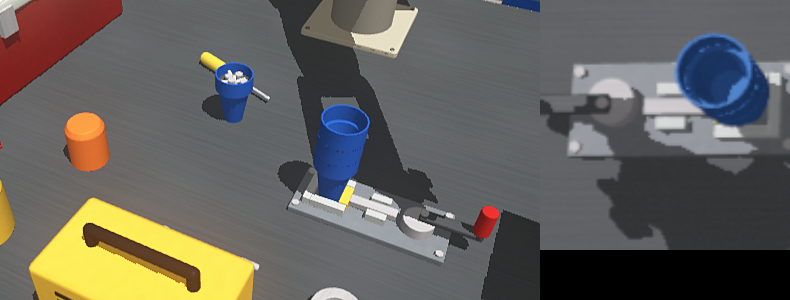

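The lever points to +y on its stop, the jaw is against the stack's foot, the stack stands level at 172 mm, and the bolts cup and filter haven't moved.

```bash
python3 -c "
from bench import r
print(r.hand_in())"
```

```text
the job is handed in; nothing more can be done
None
```

Job handed in at about 22 s of robot time: both empty cups are fully nested in the dock cup, the cam lever is on its stop with the jaw shut on the stack's foot, and the bolts cup and oil filter stand where they were; no verdict was returned.

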